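# Charge the clay crusher and hold its dead-man lever at run

## Task

Tip the dry clay lumps out of the arch-handled steel pail into the crusher's hopper, so that all four lie in it, and stand the empty pail upright on the round wooden board again and let go of it. Then press the dead-man hand lever down by its round pad until the lever is level (half its stroke, the run position; never right down to the bottom, which trips the crusher), and finish while still holding it there. Leave the other things on the bench where they are.

Things in the scene. Friction and masses are not known exactly. Their poses are not given: they have to be found in the camera images.
- pail: Flared steel pail with a rigid arch handle, loose, about 0.35 kg. Origin: centre of its underside; z up through the mouth. Foot 72 mm wide, rim 136 mm wide at 60 mm height, wall 3 mm. The arch stands over the mouth in the pail's y-z plane, so it leaves the rim's -x and +x sides free for tipping out. The top of the arch is a square bar 14 x 14 mm, 56 mm long along the pail's y, its centre 125 mm above the origin. It starts standing on the wooden board with the lumps in it.
- pail_grip (a point): Centre of the pail's square handle bar (14 x 14 mm, along the pail's y, 125 mm above the underside); axes as the pail's.
- bat: Round wooden board (potter's bat), 180 mm wide, 16 mm thick, fixed flat on the bench. Origin: centre of its underside; its top is 16 mm above it.
- crusher: Bench clay crusher, fixed, grey. Origin on the bench under the hopper's centre. Its square hopper is 170 mm inside (196 mm over the rim bands), sides along the crusher's x and y, rim 135 mm above the bench, with two dark steel rolls along y as its floor, about 46 mm below the rim. The motor (top 120 mm high) stands on the +x side, to x = 190 mm.
- hopper (a point): Centre of the hopper's mouth, at the height of its rim (135 mm above the bench); axes as the crusher's.
- lever_base: Fixed stand of the dead-man hand lever. Origin on the bench under the lever's round pad; x points from the pad to the pivot. Base plate 220 x 75 mm; the pivot is 150 mm along +x and 95 mm above the bench; the stand there is 113 mm tall.
- lever_pad (a point): Centre of the flat top of the lever's round black pad (54 mm wide), 150 mm from the pivot. Raised at rest (about 134 mm above the bench); with the lever level it is 107 mm above the bench, right over the stand's origin; at the bottom stop about 80 mm.
- lever (a joint): Lever angle in rad: 0 raised at rest (sloping 0.18 rad up), 0.18 level = half its stroke = run, 0.36 bottom stop = tripped. A spring returns it. Pressing on the pad takes about 3.5 N to start, 8 to 9 N at level, 13 N at the bottom.
- lump1: Dry clay lump, a rough faceted piece about 26 mm across and 25 mm tall, 22 g, loose. Origin: centre of its underside as it started.
- lump2: Dry clay lump, a rough faceted piece about 26 mm across and 25 mm tall, 22 g, loose. Origin: centre of its underside as it started.
- lump3: Dry clay lump, a rough faceted piece about 26 mm across and 25 mm tall, 22 g, loose. Origin: centre of its underside as it started.
- lump4: Dry clay lump, a rough faceted piece about 26 mm across and 25 mm tall, 22 g, loose. Origin: centre of its underside as it started.
- rib_knife: Bystander, loose, to be left alone: a spatula-like steel pottery knife, 160 mm long, lying flat. Origin: near its middle, on its underside.
- plaster_block: Bystander, loose, to be left alone: a plaster block 70 x 50 x 30 mm. Origin: centre of its underside.
- jug_a: Bystander, loose, to be left alone: a raw clay jug, 90 mm wide, 120 mm tall. Origin: centre of its underside.
- bisque_bowl: Bystander, loose, to be left alone: a terracotta bowl, 110 mm wide, 50 mm tall. Origin: centre of its underside.
- slip_mug: Bystander, loose, to be left alone: a clay mug, 76 mm wide, 85 mm tall. Origin: centre of its underside.
- glaze_puck: Bystander, loose, to be left alone: a terracotta disc 70 mm wide, 25 mm thick. Origin: centre of its underside.
Mind the look-alikes: they are no part of the job. Leave any orange look-alike of the pail alone.

How it is judged:
By the outcome, as a careful person would: the job done as asked, in the order asked, and still so for the second after the job is handed in, while the arm keeps its last pose, push and grip.
It also fails if it takes over 67 s, if anything falls off the work surface, if the arm or the gripper's body presses on something with over 40 N, if the wrist force passes 120 N, or if a joint passes its speed limit or range.

## Robot

A 6-joint arm with a two-finger parallel gripper is mounted at the origin on the work surface. World frame = base frame: x ahead of the robot, y to its left, z up, the work surface at z = 0. Lengths are in m, angles in rad, forces in N, time in s.
With the tool pointing down it reaches from about 0.25 to 0.775 m from the base axis. Payload 4 kg.
Tool frame: the origin (TCP) lies at the very end of the fingers, on their centre line; the grasp point (between the pads) lies 19 mm behind it; z points along the fingers, y is the line along which they close (so a half turn about z gives the same grasp; the last joint's range is limited). The gripper opens to 94 mm and grips with 3 to 60 N. Pads are 16 mm wide; open, the fingers measure 119 mm over their backs; the gripper's body (75 mm by 177 mm) begins 78 mm behind the grasp point.
Start: joints at [-1.205, 0.087, 1.371, -0, 1.684, -0.103], TCP at [0.248, -0.491, 0.206] pointing down, gripper open.
Joint ranges: [-3.1, 3.1], [-0.76, 2.03], [0.27, 2.55], [-1.08, 4.22], [0.17, 2.65], [-2.57, 2.57]. Speed limits (rad/s): [2.79, 2.79, 3.14, 3.14, 3.14, 3.14].

## Interface

Orientations are given as [roll, pitch, yaw] about the fixed x, y, z axes, in that order (R = Rz(yaw) Ry(pitch) Rx(roll)).
In Python, from bench import get_state, optics, hand_in gives the robot as it stands.
- The arm moves only by the tool move_arm, never from a script. Its argument "motion" is a list of rows, each a list of 3 entries, a list of its own where there are three numbers: the turn, a rotation vector about the world's x, y, z in rad, then the shift along the world's x, y, z in mm, then the finger opening in mm, from 0 to 94. In form: [[[rx, ry, rz], [dx, dy, dz], hand], ...]. A call has 1 to 8 rows; each row is the pose to reach, as a shift and turn from the pose commanded when the call began; what a row does not reach only later rows make up. A row lasts 1/12 s, in which the tool goes at most 41.7 mm and 7.16 degrees, less where a joint would pass 70% of its speed; a pose out of reach is approached as far as the arm can. A call with a gripper value outside its range is refused whole. The fingers move at their own pace and stop on an object; "grip_force" is the grip in N (left out, the last holds). Time passes only in rows, so rows that repeat a pose let the fingers close. It gives the time, the measured TCP pose, the force, the opening and the grip force at its end, in the units of the state.
- get_state(): the state, without advancing time (a new reading comes with each control period).
- optics.camera(name): name is "side" or "top" or "wrist"; returns a dict with "img" (480x640x3 uint8, red, green, blue), "z_map" (480x640 float32, m along the optical axis (not along the pixel's ray), 0 where there is no reading), "vfov" (degrees; the focal length in pixels is half the picture's height over the tangent of half this angle, whatever the lens; pixels are square), "cx", "cy" (the principal point, pixels), "k1" (the pictures are not rectified: a ray, as slopes to the right and down, at radius r is drawn at 1 + k1 r^2 times it, then the intrinsics apply), "eye" and "orientation" of the camera in the world. Camera axes: x right, y down, z forward; pixel columns grow to the right and rows downward; lengths in m; the calibration is good to about 2 mm. A picture is of the moment at which its call begins.
- hand_in(): hands the job in; it is judged then, once.
Trained networks look in the newest picture that a camera, given by its name, has taken for a name from the list of things; names that differ only in an ending like _2 or _b are one class to them, and where a whole thing is asked for, a point or a joint stands for the part that bears it (a point fixed in the world has none). Each returns a list of dicts, best first, with "score" (0 to 1); they miss things now and then, are a little off and sometimes report something else, mostly with a low value. They report only what shows in the picture. A call takes as long as a camera call. They do not tell look-alikes from the thing itself.
- optics.boxes_of(camera, name): "bbox" ([left, top, right, bottom] in pixels, round what is visible of it).
The state is a dict: "time": time; "q": joint angles; "qvel": joint speeds; "tau": joint torques, N m; "ee_pos": TCP position; "eef_rot": TCP orientation; "ft_force": force on the tool from outside, world axes, zero at the start; "torque": the same for the moment, N m; "finger_gap": finger opening in m; "finger_force": force on a finger pad.
Only numpy, scipy, OpenCV 4.12 (cv2) and the standard library are available. Lean on these libraries where they do the work, as an engineer would, in place of code of your own. Each camera call takes 0.05 s, during which the arm holds its last target. There are 200 camera calls.

## Working session

There is one attempt and no reset: what is moved stays moved. The work goes in short steps, Python scripts to look and compute and a tool call to move; the robot and the scene stay as the last step left them, time stands still between calls to the robot, and variables do not carry over. Pictures are saved under pics/ and viewed, at most 10 in all, crops included, and the job is handed in when it is done.

Besides the shell and the picture viewer there is one more tool, called after "Request:" in YAML: its name, and indented under it one key for each argument. move_arm: Moves the arm, as the interface text tells. Its arguments: {"type":"object","properties":{"motion":{"type":"array","items":{"type":"array"}},"grip_force":{"type":"number"}},"required":["motion"]}

```bash
mkdir -p pics
cat > h.py <<'E'
import numpy as np, cv2
from bench import get_state, optics, hand_in
from scipy.spatial.transform import Rotation as R
def cam(n): return optics.camera(n)
def K(c):
    f=240/np.tan(np.radians(c["vfov"])/2); return f
def rot(c):
    o=np.array(c["orientation"],float)
    return o if o.shape==(3,3) else R.from_euler('xyz',o).as_matrix()
def cloud(c):
    f=K(c); M=np.array([[f,0,c["cx"]],[0,f,c["cy"]],[0,0,1]])
    v,u=np.mgrid[0:480,0:640]
    p=cv2.undistortPoints(np.stack([u,v],-1).reshape(-1,1,2).astype(np.float64),M,np.array([c["k1"],0,0,0,0.])).reshape(480,640,2)
    z=c["z_map"][...,None].astype(float)
    P=np.concatenate([p*z,z],-1)@rot(c).T+np.array(c["eye"])
    P[c["z_map"]==0]=np.nan
    return P
def save(n,im): cv2.imwrite("pics/"+n+".png",im[...,::-1])
E
python3 - <<'E'
from h import *
s=get_state(); print(s)
for n in ("top","side"):
    c=cam(n); save(n+"0",c["img"]); print(n,c["vfov"],c["eye"],c["orientation"],c["k1"])
    P=cloud(c); np.save(n+"P.npy",P)
    for k in ["pail","bat","crusher","lever_base","lever_pad","lump1","rib_knife","plaster_block","jug_a","bisque_bowl","slip_mug","glaze_puck"]:
        print(k,[(np.round(b["bbox"]).astype(int).tolist(),round(b["score"],2)) for b in optics.boxes_of(n,k)[:4]])
E
```

```text
{'time': 0.0, 'q': array([-1.20509812e+00,  8.79301272e-02,  1.37220355e+00, -2.79019860e-05,
        1.68360350e+00, -1.03115043e-01]), 'qvel': array([-0.00023843,  0.00044628,  0.00101839, -0.00126367,  0.00051171,
        0.00063089]), 'tau': array([-7.78232206e-04, -3.40175664e+01, -3.02429652e+01,  7.17055681e-02,
        3.29722592e-02, -1.90703781e-04]), 'ee_pos': array([ 0.24829226, -0.49016441,  0.2043435 ]), 'eef_rot': array([-3.13945667e+00, -1.93156392e-04,  4.68809931e-01]), 'ft_force': array([0.34252588, 0.57044756, 0.91573364]), 'torque': array([0.03833101, 0.08668151, 0.00909168]), 'finger_force': 0.0, 'finger_gap': 0.09417327858017129}
top 42.46916640869076 [0.37524351 0.01848951 1.52121375] [-3.0509366  -0.00356087 -1.56591811] -0.017434054534356886
pail [([158, 220, 215, 283], 0.69), ([114, 317, 172, 377], 0.66)]
bat [([148, 213, 218, 284], 0.69)]
crusher [([157, 220, 214, 282], 0.32), ([276, 120, 368, 255], 0.18)]
lever_base [([409, 155, 451, 250], 0.57)]
lever_pad [([423, 162, 444, 237], 0.59), ([147, 212, 219, 282], 0.46)]
lump1 [([190, 253, 197, 260], 0.44), ([
[... 261 characters left out ...]
glaze_puck [([484, 190, 519, 218], 0.9)]
side 50.10827491919438 [-0.05904274 -0.78276537  1.16277413] [-2.41053141 -0.01930616 -0.60469684] -0.1101940175463459
pail [([237, 180, 270, 218], 0.75), ([296, 202, 403, 304], 0.62)]
bat [([259, 197, 286, 230], 0.89)]
crusher [([296, 201, 406, 304], 0.6)]
lever_base [([396, 281, 446, 341], 0.84), ([238, 176, 271, 216], 0.46)]
lever_pad [([234, 177, 270, 221], 0.73), ([418, 290, 435, 303], 0.7)]
lump1 []
rib_knife []
plaster_block []
jug_a [([337, 163, 363, 203], 0.87), ([416, 286, 435, 301], 0.74)]
bisque_bowl [([258, 148, 294, 172], 0.97), ([432, 363, 468, 392], 0.65)]
slip_mug [([420, 253, 461, 289], 0.8)]
glaze_puck [([435, 362, 467, 393], 0.95)]
```

View pics/top0.png

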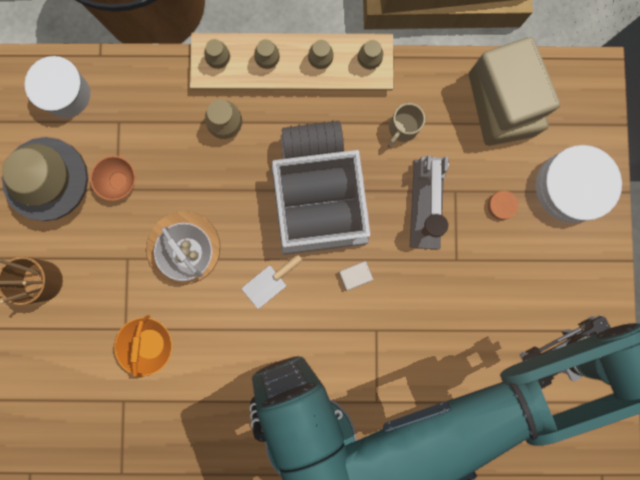

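View pics/side0.png

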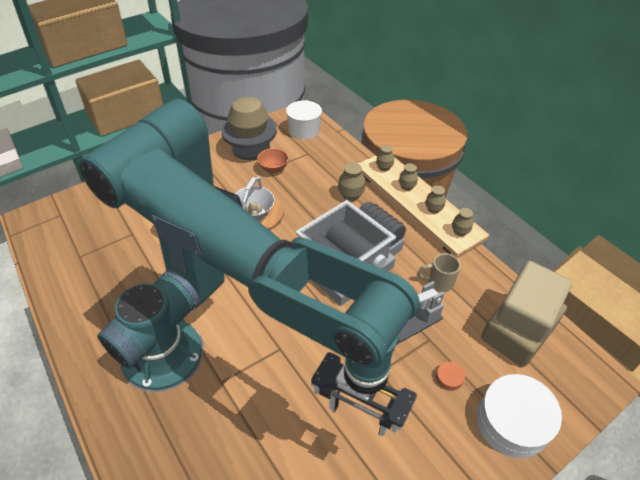

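Top view: the steel pail with the lumps stands on the bat at (183,250), and the orange look-alike is at (143,347). The hopper is at (320,200), the lever pad at (435,226) with its pivot at about (433,165), the knife at (272,283) and the block at (356,276). The pail could also be mistaken for the bowl (113,179) or the white pot (55,87). By the description it is the steel one on the board, at (183,250). Next I'll measure it and check it in a crop.

Run:
```python
from h import *
P=np.load("topP.npy"); im=cv2.imread("pics/top0.png")
cv2.imwrite("pics/crop.png",np.hstack([cv2.resize(im[205:295,135:230],None,fx=4,fy=4,interpolation=3),cv2.resize(im[145:260,400:460],(188,360),interpolation=3)]))
def reg(b): l,t,r,d=b; return P[t:d,l:r].reshape(-1,3)
def rect(Q,n):
    r=cv2.minAreaRect((Q[:,:2]*1000).astype(np.float32)); print(n,len(Q),np.round(r[0]),np.round(r[1]),round(r[2],1),"z",np.round(np.percentile(Q[:,2],[2,50,98]),4))
Q=reg([140,205,226,292])
rect(Q[(Q[:,2]>.012)&(Q[:,2]<.024)],"bat"); 
h=Q[(Q[:,2]>.135)&(Q[:,2]<.16)]; rect(h,"bar")
w=Q[(Q[:,2]>.066)&(Q[:,2]<.08)]; c,r=cv2.minEnclosingCircle((w[:,:2]*1000).astype(np.float32)); print("rim",c,r)
for z in np.arange(.08,.15,.01):
  a=Q[(Q[:,2]>z)&(Q[:,2]<z+.01)]; 
  if len(a): print(z,len(a),a[:,:2].min(0),a[:,:2].max(0))
C=reg([265,110,380,262]); a=C[(C[:,2]>.125)&(C[:,2]<.145)]; rect(a,"hopper rim")
a=C[(C[:,2]>.06)&(C[:,2]<.125)&(C[:,0]>np.nan_to_num(C[:,0]).mean()+.1)]; 
if len(a): print("motor",a.mean(0),a.max(0))
L=reg([400,150,460,255]); rect(L[(L[:,2]>.003)&(L[:,2]<.02)],"lbase")
a=L[(L[:,2]>.125)&(L[:,2]<.145)]; rect(a,"pad?"); 
p=reg([428,218,444,236]); a=p[p[:,2]>.11]; c,r=cv2.minEnclosingCircle((a[:,:2]*1000).astype(np.float32)); print("pad",c,r,np.median(a[:,2]))
a=P[158:172,422:448].reshape(-1,3);a=a[a[:,2]>.1];print("stand",a[:,:2].min(0),a[:,:2].max(0),a.mean(0))
rect(reg([84,152,136,203])[reg([84,152,136,203])[:,2]>.02],"bowl")
O=reg([108,310,178,380]);rect(O[O[:,2]>.03],"orange")
O=reg([200,92,248,146]);rect(O[O[:,2]>.03],"jug")
O=reg([384,100,428,145]);rect(O[O[:,2]>.03],"mug")
```

```text
bat 1656 [466. 314.] [178. 178.] 56.0 z [0.0124 0.0166 0.0231]
bar 223 [454. 302.] [92. 14.] 36.4 z [0.1354 0.1452 0.1526]
rim (453.40106201171875, 301.9374694824219) 71.72870635986328
0.08 23 [0.38990324 0.2368064 ] [0.5183566  0.36350515]
0.09 9 [0.39900867 0.25919398] [0.50728332 0.3375886 ]
0.09999999999999999 12 [0.39891216 0.25942386] [0.50646433 0.33934048]
0.10999999999999999 7 [0.40098962 0.26218258] [0.50283569 0.33462458]
0.11999999999999998 48 [0.40296854 0.261778  ] [0.50212584 0.34017007]
0.12999999999999998 75 [0.40733787 0.26862438] [0.50173771 0.33419557]
0.13999999999999996 147 [0.42482687 0.27893048] [0.48519369 0.32730772]
hopper rim 2095 [599. -16.] [252. 198.] 7.4 z [0.1272 0.1343 0.1401]
motor [ 0.73143919 -0.00408663  0.11140811] [0.76247821 0.07103169 0.12431412]
lbase 1946 [ 583. -294.] [148. 262.] 89.6 z [0.0032 0.0099 0.0179]
pad? 458 [ 520. -277.] [68. 53.] 26.2 z [0.1255 0.1329 0.1415]
pad (509.4553527832031, -280.9112548828125) 25.178401947021484 0.13387894135701162
stand [ 0.63984348 -0.31400685] [ 0.6712754  -0.26165586] [ 0.65431705 -0.28930833  0.10701763]
bowl 966 [632. 484.] [110. 114.] 3.1 z [0.0206 0.0406 0.0903]
orange 1525 [231. 393.] [134. 133.] 43.5 z [0.0311 0.0538 0.1337]
jug 1161 [770. 213.] [78. 87.] 29.4 z [0.0417 0.0923 0.1247]
mug 595 [ 760. -228.] [ 75. 102.] 82.2 z [0.0307 0.068  0.0901]
```

View pics/crop.png

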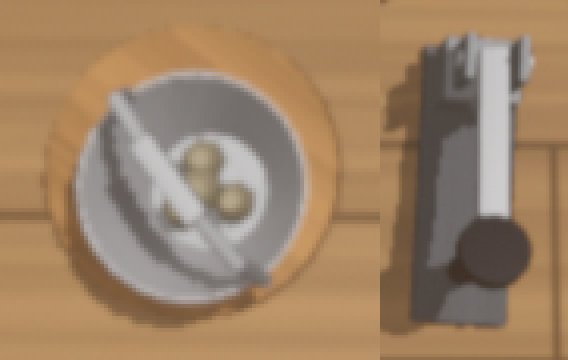

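The crop shows the steel pail, a steel-coloured bar running upper left to lower right and four lumps inside, so the choice is confirmed. The bar is centred at (0.454, 0.302), its direction is about 36.5°, and its height is about 0.141. Now I'll move over it.

Request:
move_arm:
  motion:
    - [[0,0,0],[10,38,8],70]
    - [[0,0,0],[20,77,16],70]
    - [[0,0,0.02],[30,116,24],70]
    - [[0,0,0.04],[40,155,32],70]
    - [[0,0,0.06],[50,194,40],70]
    - [[0,0,0.08],[60,233,48],70]
    - [[0,0,0.1],[70,272,56],70]
    - [[0,0,0.12],[80,311,64],70]

```text
time: 1.97
ee_pos: [0.3284, -0.1778, 0.2701]
eef_rot: [3.14, -0.001, 0.589]
ft_force: [1.5, 0.2, -0.2]
finger_gap: 0.0696
finger_force: 0.0
```

```bash
cat >> h.py <<'E'
def rec():
    s=get_state(); d=np.r_[s["q"],s["ee_pos"],s["eef_rot"]]
    open("rec.txt","a").write(" ".join(map(str,d))+"\n"); print(round(s["time"],2),np.round(d,3),np.round(s["ft_force"],1),s["finger_gap"])
E
echo "-1.20509812 .0879301272 1.37220355 -2.79e-05 1.68360350 -.103115043 .24829226 -.49016441 .2043435 -3.13945667 -.000193 .46880993">rec.txt
python3 -c "
from h import *
rec()
P=np.load('topP.npy');C=P[145:262,268:375].reshape(-1,3)
C=C[(C[:,2]>.128)&(C[:,2]<.142)]
# rim fit
from scipy.optimize import minimize
def f(v):
    a=v[2];d=C[:,:2]-v[:2];u=d@np.array([[np.cos(a),-np.sin(a)],[np.sin(a),np.cos(a)]])
    m=np.abs(u).max(1);return np.minimum(np.abs(m-.0915),.02).mean()
b=min((minimize(f,[x,y,a],method='Nelder-Mead') for x in(.57,.59,.61) for y in (-.03,-.01,.01) for a in(0,.15,.3)),key=lambda r:r.fun);print(b.x,b.fun)
"
```

```text
1.97 [-6.490e-01 -3.160e-01  1.607e+00  0.000e+00  1.850e+00  3.330e-01
  3.280e-01 -1.780e-01  2.700e-01  3.140e+00 -1.000e-03  5.890e-01] [ 1.5  0.2 -0.2] 0.06958726712808981
[ 0.57245807 -0.019517    0.13072634] 0.0036496425792159884
```

Request:
move_arm:
  motion:
    - [[0,0,0],[10,38,0],60]
    - [[0,0,0],[20,77,0],60]
    - [[0,0,0.02],[30,116,0],60]
    - [[0,0,0.04],[40,155,0],60]
    - [[0,0,0.05],[50,194,0],60]
    - [[0,0,0.05],[60,233,0],60]
    - [[0,0,0.05],[70,272,0],60]
    - [[0,0,0.05],[80,311,0],60]

```text
time: 2.63
ee_pos: [0.4084, 0.1335, 0.2699]
eef_rot: [3.141, -0.001, 0.639]
ft_force: [0.6, 0.6, -0.9]
finger_gap: 0.06
finger_force: 0.0
```

```bash
python3 -c "
from h import *
rec()"
```

```text
2.63 [ 1.840e-01 -1.870e-01  1.507e+00 -0.000e+00  1.821e+00  1.116e+00
  4.080e-01  1.340e-01  2.700e-01  3.141e+00 -1.000e-03  6.390e-01] [ 0.6  0.6 -0.9] 0.0600350983475833
```

Request:
move_arm:
  motion:
    - [[0.1,0,0],[6,30,0],60]
    - [[0.2,0,0],[12,60,0],60]
    - [[0.3,0,0],[18,90,0],60]
    - [[0.3,0,0],[20,100,0],60]
    - [[0.3,0,0],[20,100,0],60]
    - [[0.3,0,0],[20,100,0],60]

```text
time: 3.13
ee_pos: [0.4283, 0.2308, 0.2695]
eef_rot: [-2.9, -0.175, 0.618]
ft_force: [-0.7, 0.1, -0.6]
finger_gap: 0.0601
finger_force: 0.0
```

```bash
python3 -c "
from h import *
rec()"
```

```text
3.13 [ 0.164 -0.148  1.504  0.297  1.729  1.151  0.428  0.231  0.269 -2.9
 -0.175  0.618] [-0.7  0.1 -0.6] 0.06009571012632299
```

```bash
cat > fk.py <<'E'
import numpy as np
from scipy.spatial.transform import Rotation as R
from scipy.optimize import least_squares
def Y(a): return R.from_euler('y',a).as_matrix()
def Z(a): return R.from_euler('z',a).as_matrix()
def fk(q,p,full=False):
    a1,e,d1,L1,b,L2,L3,al,e2=p
    R1=Z(q[0]); s=R1@[a1,e,d1]; Ra=R1@Y(q[1]); el=s+Ra@[0,0,L1]
    Rb=Ra@Y(q[2]); w=el+Rb@[b,e2*0,L2]; Rc=Rb@Z(q[3])@Y(q[4]); T=w+Rc@[0,0,L3]
    Rt=Rc@Z(q[5]+al)
    return (s,el,w,T,Rt) if full else (T,Rt)
def res(p,D):
    o=[]
    for d in D:
        T,Rt=fk(d[:6],p); o+=list((T-d[6:9])*10)
        o+=list((R.from_matrix(Rt).inv()*R.from_euler('xyz',d[9:12])).as_rotvec())
    return np.r_[o,(np.array(p)-P0)*.02]
P0=np.array([0.0,.05,.3,.35,0,.35,.25,np.pi/2,0])
def fit():
    D=np.loadtxt("rec.txt"); best=None
    for al in (np.pi/2,-np.pi/2):
        P0[7]=al; r=least_squares(res,P0,args=(D,))
        if best is None or r.cost<best.cost: best=r
    return best.x,best,D
if __name__=="__main__":
    p,r,D=fit(); print(np.round(p,3),r.cost); np.save("p.npy",p)
    for d in D:
        T,Rt=fk(d[:6],p); print(np.round((T-d[6:9])*1000,1), np.round((R.from_matrix(Rt).inv()*R.from_euler('xyz',d[9:12])).as_rotvec(),3))
E
python3 fk.py
```

```text
[0.    0.057 0.152 0.449 0.1   0.5   0.351 1.571 0.   ] 1.484999725128486e-05
[-0.  0.  0.] [-0. -0.  0.]
[ 0. -0. -0.] [-0.  0. -0.]
[-0. -0. -0.] [ 0.  0. -0.]
[ 0.  0. -0.] [ 0.  0. -0.]
```

```bash
cat >> fk.py <<'E'
lo=np.array([-3.1,-.76,.27,-1.08,.17,-2.57]);hi=np.array([3.1,2.03,2.55,4.22,2.65,2.57])
def ik(T,Rt,q0,p):
    def f(q):
        t,r=fk(q,p); return np.r_[(t-T)*5,R.from_matrix(r.T@Rt).as_rotvec()]
    r=least_squares(f,np.clip(q0,lo+.01,hi-.01),bounds=(lo,hi),xtol=1e-10,ftol=1e-12,max_nfev=80); return r.x,np.sqrt(2*r.cost)
def down(yaw): return R.from_euler('xyz',[np.pi,0,yaw]).as_matrix()
def tilt(hdir,th,sgn):
    # tool down with h=yaw+90*sgn, then tilted by th toward hdir
    yaw=hdir-sgn*np.pi/2; ax=np.array([-np.sin(hdir),np.cos(hdir),0])
    return R.from_rotvec(-ax*th).as_matrix()@down(yaw)
E
cat > plan.py <<'E'
from fk import *
p=np.load("p.npy"); C=np.array([.572,-.0195]); rng=np.random.default_rng(0)
S=[rng.uniform(lo,hi) for _ in range(14)]
for sg in(1,-1):
  for hd in range(-180,180,20):
    h=np.radians(hd); hv=np.array([np.cos(h),np.sin(h)]); Rt=tilt(h,np.radians(108),sg)
    G=np.r_[C-.042*hv,.25]; T=G+Rt[:,2]*.019; out=[]
    for s in S:
        q,e=ik(T,Rt,s,p)
        if e<1e-3 and not any(np.abs(q-o).max()<.05 for o in out): out.append(q)
    for q in out:
        s_,el,w,_,_=fk(q,p,True); print(sg,hd,np.round(q,2),"marg",round(min((q-lo).min(),(hi-q).min()),2),"el",np.round(el,2),"w",np.round(w,2))
E
python3 plan.py; python3 -c "
from fk import *
p=np.load('p.npy')
for y in (36.5,-143.5): print(ik(np.array([.454,.302,.122]),down(np.radians(y)),[.3,.1,1.5,0,1.6,1 if y>0 else -1.5],p))"
```

```text
1 -40 [ 0.46  0.24  2.18  4.2   1.55 -0.65] marg 0.02 el [0.07 0.1  0.59] w [0.3  0.21 0.15]
1 -20 [ 0.19  0.04  2.43  3.67  1.3  -0.34] marg 0.12 el [0.01 0.06 0.6 ] w [0.24 0.1  0.15]
1 0 [-0.36 -0.06  2.52  2.78  1.25  0.23] marg 0.03 el [-0.    0.06  0.6 ] w [ 0.21 -0.02  0.15]
1 20 [-0.75  0.08  2.39  2.13  1.54  0.59] marg 0.16 el [0.06 0.02 0.6 ] w [ 0.24 -0.14  0.15]
1 40 [-0.84  0.27  2.13  1.81  1.78  0.76] marg 0.42 el [ 0.12 -0.05  0.58] w [ 0.3  -0.25  0.15]
1 60 [-0.81  0.47  1.83  1.63  1.99  0.91] marg 0.66 el [ 0.18 -0.11  0.55] w [ 0.39 -0.33  0.15]
1 80 [-0.72  0.65  1.52  1.55  2.19  1.06] marg 0.46 el [ 0.24 -0.14  0.51] w [ 0.51 -0.37  0.15]
1 100 [-0.61  0.82  1.21  1.54  2.4   1.23] marg 0.25 el [ 0.3  -0.14  0.46] w [ 0.63 -0.37  0.15]
1 120 [-0.48  0.99  0.9   1.65  2.61  1.47] marg 0.04 el [ 0.36 -0.12  0.4 ] w [ 0.75 -0.33  0.15]
-1 -40 [0.46 0.24 2.18 4.2  1.55 2.49] marg 0.02 el [0.07 0.1  0.59] w [0.3  0.21 0.15]
-1 20 [-0.75  0.08  2.39  2.13  1.54 -2.55] marg 0.02 el [0.06 0.02 0.6 ] w [ 0.24 -0.14  0.15]
-1 40 [-0.84  0.27  2.13  1.81  1.78 -2.38] marg 0.19 el [ 0.12 -0.05  0.58] w [ 0.3  -0.25  0.15]
-1 60 [-0.81  0.47  1.83  1.63  1.99 -2.24] marg 0.33 el [ 0.18 -0.11  0.55] w [ 0.39 -0.33  0.15]
-1 80 [-0.72  0.65  1.52  1.55  2.19 -2.08] marg 0.46 el [ 0.24 -0.14  0.51] w [ 0.51 -0.37  0.15]
-1 100 [-0.61  0.82  1.21  1.54  2.4  -1.91] marg 0.25 el [ 0.3  -0.14  0.46] w [ 0.63 -0.37  0.15]
-1 120 [-0.48  0.99  0.9   1.65  2.61 -1.67] marg 0.04 el [ 0.36 -0.12  0.4 ] w [ 0.75 -0.33  0.15]
(array([ 4.82996669e-01,  1.07842182e-01,  1.51459527e+00, -1.30702279e-09,
        1.51915520e+00,  1.41674782e+00]), np.float64(1.1408257097547277e-08))
(array([ 4.82996669e-01,  1.07842191e-01,  1.51459525e+00, -4.77403438e-10,
        1.51915521e+00, -1.72484483e+00]), np.float64(1.2629548443053317e-09))
```

Request:
move_arm:
  motion:
    - [[-0.1,0,0],[6,20,-10],60]
    - [[-0.2,0,0],[12,40,-20],60]
    - [[-0.3,0,0],[20,60,-35],60]
    - [[-0.3,0,0],[26,69,-60],60]
    - [[-0.3,0,0],[26,69,-80],60]
    - [[-0.3,0,0],[26,69,-80],60]
    - [[-0.3,0,0],[26,69,-80],60]

```text
time: 3.72
ee_pos: [0.4539, 0.2996, 0.1889]
eef_rot: [3.141, 0.003, 0.639]
ft_force: [0.2, 0.6, -0.3]
finger_gap: 0.0601
finger_force: 0.0
```

Run:
```python
from h import *
rec()
c=cam("wrist"); save("w1",c["img"]); P=cloud(c).reshape(-1,3); Q=P[(P[:,2]>.14)&(P[:,2]<.157)&(abs(P[:,0]-.454)<.06)&(abs(P[:,1]-.302)<.06)]
if len(Q): print(len(Q),Q.mean(0),cv2.minAreaRect((Q[:,:2]*1000).astype(np.float32)))
```

```text
3.72 [ 4.800e-01  8.000e-02  1.412e+00 -1.000e-03  1.653e+00  1.412e+00
  4.540e-01  3.000e-01  1.890e-01  3.141e+00  3.000e-03  6.390e-01] [ 0.2  0.6 -0.3] 0.06014608570219335
1800 [0.45225761 0.3037416  0.14768067] ((450.7572021484375, 302.6741027832031), (74.59512329101562, 14.0184965133667), 37.298851013183594)
```

View pics/w1.png

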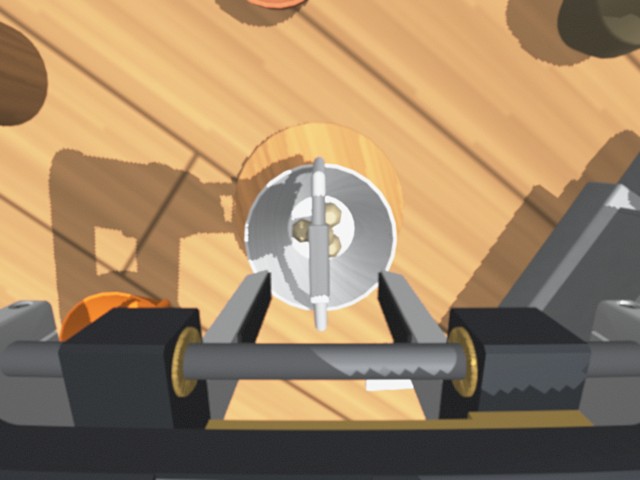

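The wrist view shows the bar at (320,260), centred between the fingers at (255,300) and (395,300), with the lumps below. Descending and gripping.

Request:
move_arm:
  grip_force: 45
  motion:
    - [[0,0,0.01],[-2,1,-25],60]
    - [[0,0,0.01],[-2,1,-50],60]
    - [[0,0,0.01],[-2,1,-68],60]
    - [[0,0,0.01],[-2,1,-68],40]
    - [[0,0,0.01],[-2,1,-68],20]
    - [[0,0,0.01],[-2,1,-68],8]
    - [[0,0,0.01],[-2,1,-68],8]
    - [[0,0,0.01],[-2,1,-68],8]

```text
time: 4.43
ee_pos: [0.4537, 0.3017, 0.1239]
eef_rot: [3.141, -0.004, 0.648]
ft_force: [-0.1, -1.1, 0.0]
finger_gap: 0.0301
finger_force: 0.0
```

```bash
cat > path.py <<'E'
from fk import *
p=np.load("p.npy"); C=np.array([.572,-.0195]); s=np.loadtxt("rec.txt")[-1]
h=np.radians(50); hv=np.r_[np.cos(h),np.sin(h)]
q=s[:6]; y0=.649
def G2T(G,Rt): return G+Rt[:,2]*.019
A=np.array([.452,.303,.31]); B=np.r_[C-.040*hv,.30]
pq=None; q,e=ik(G2T(A,down(y0)),down(y0),q,p)
for i in range(0,11):
    f=i/10; Rt=down(y0+(h-np.pi/2-y0)*f); G=A+(B-A)*f; q,e=ik(G2T(G,Rt),Rt,q,p); print("tr",i,np.round(G2T(G,Rt),3),np.round(q,2),round(e,4))
for th in range(0,121,10):
    Rt=tilt(h,np.radians(th),1); G=B-[0,0,.04*min(th/80,1)]; q,e=ik(G2T(G,Rt),Rt,q,p); _,el,w,_,_=fk(q,p,True)
    print("tilt",th,np.round(G2T(G,Rt),3),np.round(q,2),round(e,4),"w",np.round(w,2))
E
python3 path.py
```

```text
tr 0 [0.452 0.303 0.291] [0.49 0.07 1.22 0.   1.85 1.41] 0.0
tr 1 [0.461 0.268 0.29 ] [0.42 0.05 1.24 0.   1.85 1.48] 0.0
tr 2 [0.471 0.232 0.289] [0.35 0.03 1.27 0.   1.84 1.54] 0.0
tr 3 [0.48  0.197 0.288] [0.28 0.02 1.28 0.   1.84 1.61] 0.0
tr 4 [0.49  0.162 0.287] [0.21 0.01 1.29 0.   1.84 1.67] 0.0
tr 5 [0.499 0.126 0.286] [0.14 0.01 1.3  0.   1.84 1.73] 0.0
tr 6 [0.509 0.091 0.285] [ 0.07  0.01  1.29 -0.    1.84  1.8 ] 0.0
tr 7 [0.518 0.056 0.284] [-0.    0.02  1.29  0.    1.83  1.86] 0.0
tr 8 [0.527 0.02  0.283] [-0.07  0.04  1.27  0.    1.83  1.93] 0.0
tr 9 [ 0.537 -0.015  0.282] [-0.13  0.06  1.25  0.    1.83  2.  ] 0.0
tr 10 [ 0.546 -0.05   0.281] [-0.19  0.08  1.23  0.    1.83  2.07] 0.0
tilt 0 [ 0.546 -0.05   0.281] [-0.19  0.08  1.23  0.    1.83  2.07] 0.0 w [ 0.55 -0.05  0.63]
tilt 10 [ 0.548 -0.048  0.276] [-0.29  0.01  1.32  0.16  1.74  2.01] 0.0 w [ 0.51 -0.09  0.62]
tilt 20 [ 0.55  -0.045  0.272] [-0.4  -0.05  1.42  0.33  1.66  1.92] 0.0 w [ 0.47 -0.14  0.6 ]
tilt 30 [ 0.552 -0.043  0.269] [-0.5  -0.09  1.51  0.51  1.6   1.81] 0.0 w [ 0.44 -0.18  0.57]
tilt 40 [ 0.554 -0.041  0.265] [-0.6  -0.11  1.61  0.69  1.56  1.69] 0.0 w [ 0.41 -0.21  0.53]
tilt 50 [ 0.556 -0.039  0.263] [-0.69 -0.1   1.7   0.87  1.55  1.56] 0.0 w [ 0.38 -0.24  0.49]
tilt 60 [ 0.557 -0.038  0.26 ] [-0.77 -0.08  1.78  1.04  1.57  1.42] 0.0 w [ 0.36 -0.27  0.44]
tilt 70 [ 0.558 -0.036  0.259] [-0.82 -0.03  1.85  1.2   1.6   1.29] 0.0 w [ 0.35 -0.29  0.38]
tilt 80 [ 0.558 -0.036  0.257] [-0.85  0.05  1.91  1.35  1.65  1.16] 0.0 w [ 0.34 -0.3   0.32]
tilt 90 [ 0.559 -0.036  0.26 ] [-0.87  0.14  1.95  1.49  1.72  1.04] 0.0 w [ 0.33 -0.3   0.26]
tilt 100 [ 0.558 -0.036  0.263] [-0.85  0.25  1.97  1.62  1.8   0.93] 0.0 w [ 0.34 -0.3   0.2 ]
tilt 110 [ 0.558 -0.036  0.266] [-0.82  0.37  1.98  1.74  1.9   0.84] 0.0 w [ 0.35 -0.29  0.15]
tilt 120 [ 0.557 -0.038  0.27 ] [-0.77  0.5   1.97  1.87  2.01  0.76] 0.0 w [ 0.36 -0.27  0.09]
```

Request:
move_arm:
  motion:
    - [[0,0,0],[0,0,0],8]
    - [[0,0,0],[0,0,0],8]
    - [[0,0,0],[0,0,0],8]
    - [[0,0,0],[0,0,0],8]
    - [[0,0,0],[0,0,0],8]
    - [[0,0,0],[0,0,0],8]

```text
time: 4.93
ee_pos: [0.4525, 0.3019, 0.1222]
eef_rot: [-3.141, -0.001, 0.649]
ft_force: [-2.0, 1.8, 3.3]
finger_gap: 0.0134
finger_force: 45.0
```

Request:
move_arm:
  motion:
    - [[0,0,0],[0,0,8],8]
    - [[0,0,0],[0,0,25],8]
    - [[0,0,0],[0,0,50],8]
    - [[0,0,0],[0,0,80],8]
    - [[0,0,0],[0,0,110],8]
    - [[0,0,0],[0,0,140],8]
    - [[0,0,0],[0,0,160],8]
    - [[0,0,0],[0,0,170],8]

```text
time: 5.6
ee_pos: [0.4532, 0.301, 0.294]
eef_rot: [3.14, -0.003, 0.648]
ft_force: [1.1, 0.9, -4.1]
finger_gap: 0.0136
finger_force: 45.0
```

Request:
move_arm:
  motion:
    - [[0,0,-0.04],[3,-10,0],8]
    - [[0,0,-0.12],[8,-30,0],8]
    - [[0,0,-0.22],[15,-55,0],8]
    - [[0,0,-0.32],[22,-82,0],8]
    - [[0,0,-0.42],[29,-109,0],8]
    - [[0,0,-0.52],[36,-136,0],8]
    - [[0,0,-0.62],[43,-163,0],8]
    - [[0,0,-0.72],[50,-188,0],8]

```text
time: 6.27
ee_pos: [0.5016, 0.1105, 0.2881]
eef_rot: [3.139, 0.006, -0.079]
ft_force: [1.7, 0.1, -4.4]
finger_gap: 0.0133
finger_force: 45.0
```

Request:
move_arm:
  motion:
    - [[0,0,-0.1],[7,-27,0],8]
    - [[0,0,-0.2],[14,-54,0],8]
    - [[0,0,-0.3],[21,-80,0],8]
    - [[0,0,-0.4],[28,-106,0],8]
    - [[0,0,-0.5],[35,-130,0],8]
    - [[0,0,-0.58],[40,-150,0],8]
    - [[0,0,-0.625],[44,-164,0],8]
    - [[0,0,-0.625],[44,-164,0],8]

```text
time: 6.93
ee_pos: [0.546, -0.0543, 0.2882]
eef_rot: [3.137, 0.003, -0.703]
ft_force: [0.2, 0.7, -4.7]
finger_gap: 0.0137
finger_force: 45.0
```

Request:
move_arm:
  motion:
    - [[0.08,-0.067,0],[1,1,-3],8]
    - [[0.16,-0.135,0],[3,3,-6],8]
    - [[0.241,-0.202,0],[4,4,-9],8]
    - [[0.321,-0.269,0],[5,5,-12],8]
    - [[0.401,-0.337,0],[6,7,-15],8]
    - [[0.481,-0.404,0],[8,8,-18],8]
    - [[0.561,-0.471,0],[9,9,-21],8]
    - [[0.642,-0.539,0],[10,10,-24],8]

```text
time: 7.6
ee_pos: [0.5553, -0.0404, 0.2664]
eef_rot: [-2.302, -0.002, -0.696]
ft_force: [-0.0, 0.9, -4.6]
finger_gap: 0.0135
finger_force: 45.0
```

Request:
move_arm:
  motion:
    - [[0.053,-0.045,0],[1,1,-1],8]
    - [[0.107,-0.09,0],[1,1,-3],8]
    - [[0.16,-0.135,0],[2,1,-4],8]
    - [[0.214,-0.18,0],[2,2,-5],8]
    - [[0.267,-0.225,0],[3,2,-7],8]
    - [[0.321,-0.269,0],[3,3,-9],8]
    - [[0.374,-0.314,0],[3,3,-11],8]
    - [[0.428,-0.359,0],[3,3,-12],8]

```text
time: 8.27
ee_pos: [0.5587, -0.037, 0.2532]
eef_rot: [-1.746, -0.001, -0.697]
ft_force: [0.6, 1.1, -4.8]
finger_gap: 0.0136
finger_force: 45.0
```

Run:
```python
from h import *
rec(); t=cam("top")["img"][80:300,200:460]; s=cam("side")["img"][170:350,270:480]
save("t1",np.hstack([cv2.resize(t,(400,340)),cv2.resize(s,(397,340))]))
```

```text
8.27 [-8.560e-01  6.000e-02  1.909e+00  1.347e+00  1.646e+00  1.150e+00
  5.590e-01 -3.700e-02  2.530e-01 -1.746e+00 -1.000e-03 -6.970e-01] [ 0.6  1.1 -4.8] 0.013568861272954813
```

View pics/t1.png

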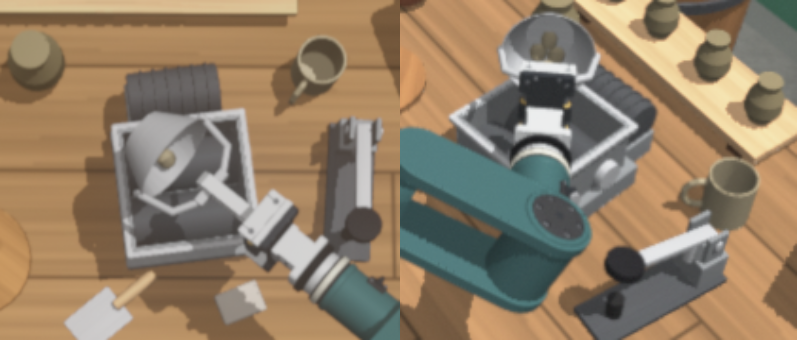

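The left half (top) shows the tilted pail's mouth over the hopper. The right half (side) shows the lumps still inside the pail. I'll go on tilting slowly.

Request:
move_arm:
  motion:
    - [[0.053,-0.045,0],[0,0,1],8]
    - [[0.094,-0.079,0],[0,0,2],8]
    - [[0.134,-0.112,0],[0,0,3],8]
    - [[0.174,-0.146,0],[0,0,4],8]
    - [[0.214,-0.18,0],[0,0,5],8]
    - [[0.254,-0.213,0],[0,0,5],8]
    - [[0.294,-0.247,0],[0,0,6],8]
    - [[0.334,-0.281,0],[0,0,7],8]

```text
time: 9.03
ee_pos: [0.56, -0.0372, 0.2628]
eef_rot: [-1.31, -0.005, -0.698]
ft_force: [0.2, 0.2, -3.6]
finger_gap: 0.0137
finger_force: 45.0
```

Request:
move_arm:
  motion:
    - [[0.04,-0.034,0],[0,0,1],8]
    - [[0.08,-0.067,0],[0,0,2],8]
    - [[0.107,-0.09,0],[0,0,3],8]
    - [[0.107,-0.09,0],[0,0,3],8]
    - [[0.107,-0.09,0],[0,0,3],8]
    - [[0.107,-0.09,0],[0,0,3],8]

```text
time: 9.53
ee_pos: [0.5596, -0.0382, 0.2709]
eef_rot: [-1.164, -0.013, -0.697]
ft_force: [-1.5, -0.4, 12.5]
finger_gap: 0.0137
finger_force: 45.0
```

Run:
```python
from h import *
rec(); t=cam("top")["img"][80:300,200:460]; s=cam("side")["img"][170:350,270:480]
save("t2",np.hstack([cv2.resize(t,(400,340)),cv2.resize(s,(397,340))]))
```

```text
9.53 [-0.804  0.414  1.967  1.784  1.937  0.809  0.56  -0.038  0.271 -1.164
 -0.013 -0.697] [-1.5 -0.4 12.5] 0.01367246883088462
```

View pics/t2.png

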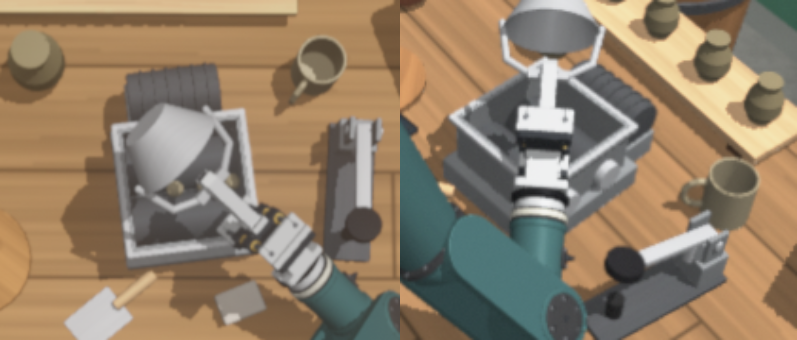

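The pail looks empty (side view, 555,40), and lumps show in the hopper. An upward force of 12.5 N means the gripper is touching the hopper corner, so I'll back off upward now.

Request:
move_arm:
  motion:
    - [[0,0,0],[0,0,15],8]
    - [[-0.05,0.042,0],[0,0,30],8]
    - [[-0.12,0.1,0],[0,0,40],8]
    - [[-0.2,0.168,0],[0,0,45],8]
    - [[-0.28,0.235,0],[0,0,45],8]
    - [[-0.36,0.302,0],[0,0,45],8]
    - [[-0.44,0.369,0],[0,0,45],8]
    - [[-0.44,0.369,0],[0,0,45],8]

```text
time: 10.3
ee_pos: [0.5603, -0.0377, 0.317]
eef_rot: [-1.748, -0.019, -0.697]
ft_force: [-0.5, -0.5, -2.4]
finger_gap: 0.0135
finger_force: 45.0
```

Run:
```python
from h import *
rec(); c=cam("top"); t=c["img"][80:300,200:460]; s=cam("side")["img"][170:350,270:480]
save("t3",np.hstack([cv2.resize(t,(400,340)),cv2.resize(s,(397,340))]))
P=cloud(c)
Q=P[262:293,338:374].reshape(-1,3);Q=Q[(Q[:,2]>.02)&(Q[:,2]<.04)];print(len(Q),Q.mean(0) if len(Q) else 0)
Q=np.load("topP.npy")[262:293,338:374].reshape(-1,3);Q=Q[(Q[:,2]>.02)&(Q[:,2]<.04)];print(len(Q),Q.mean(0))
```

```text
10.3 [-0.854 -0.02   1.844  1.36   1.673  1.274  0.56  -0.038  0.317 -1.748
 -0.019 -0.697] [-0.5 -0.5 -2.4] 0.013538442711263256
592 [ 0.39939195 -0.10744737  0.02895725]
594 [ 0.39950016 -0.10748633  0.02915672]
```

View pics/t3.png

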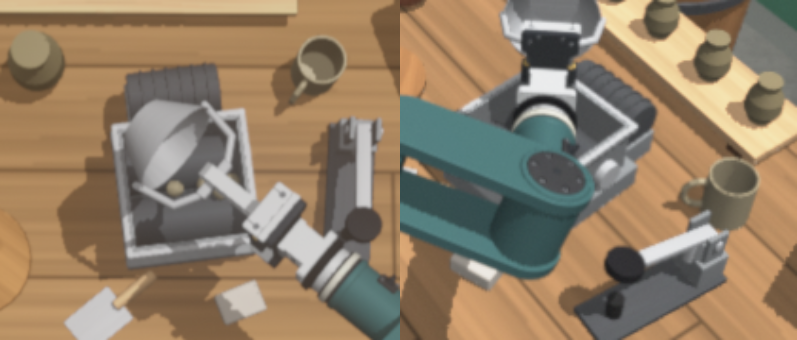

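Request:
move_arm:
  motion:
    - [[-0.092,0.077,0],[-1,-1,0],8]
    - [[-0.184,0.154,0],[-2,-2,0],8]
    - [[-0.276,0.231,0],[-3,-3,0],8]
    - [[-0.368,0.309,0],[-4,-4,-1],8]
    - [[-0.46,0.386,0],[-5,-5,-3],8]
    - [[-0.552,0.463,0],[-6,-6,-5],8]
    - [[-0.643,0.54,0],[-7,-7,-7],8]
    - [[-0.735,0.617,0],[-8,-8,-8],8]

```text
time: 11.07
ee_pos: [0.5503, -0.045, 0.2997]
eef_rot: [-2.708, 0.006, -0.695]
ft_force: [0.3, 0.2, -3.4]
finger_gap: 0.0136
finger_force: 45.0
```

Request:
move_arm:
  motion:
    - [[-0.085,0.07,0],[-1,-1,-1],8]
    - [[-0.17,0.14,0],[-2,-2,-2],8]
    - [[-0.25,0.21,0],[-3,-3,-4],8]
    - [[-0.334,0.28,0],[-5,-5,-6],8]
    - [[-0.334,0.28,0],[-5,-5,-6],8]

```text
time: 11.48
ee_pos: [0.547, -0.0461, 0.2913]
eef_rot: [-3.141, 0.011, -0.688]
ft_force: [-0.5, 0.4, -4.4]
finger_gap: 0.0135
finger_force: 45.0
```

Run:
```python
from h import *
rec(); st=get_state()
c=cam("wrist"); P=cloud(c).reshape(-1,3)
d=R.from_euler('xyz',st["eef_rot"]).as_matrix(); print(d[:,2])
# pail in tool frame: rim circle
Q=(P-st["ee_pos"])@d; m=(abs(Q[:,0])<.1)&(abs(Q[:,1])<.1)&(Q[:,2]>.03)&(Q[:,2]<.07); r=Q[m]
print(len(r),r.min(0),r.max(0)); save("w2",c["img"])
```

```text
11.48 [-0.191  0.092  1.197  0.006  1.862  2.069  0.547 -0.046  0.291 -3.141
  0.011 -0.688] [-0.5  0.4 -4.4] 0.013468850224146036
[-0.00865387  0.00725071 -0.99993627]
9352 [-0.06532455 -0.06702349  0.03033389] [0.07077574 0.06762645 0.06999794]
```

View pics/w2.png

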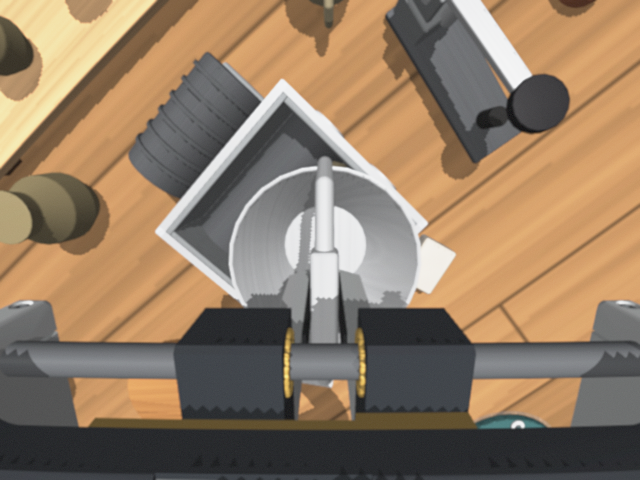

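The wrist view shows the pail empty (clear floor at (320,245)) and upright. Now carrying it back to the board.

Request:
move_arm:
  motion:
    - [[0,0,0.04],[-3,10,2],8]
    - [[0,0,0.12],[-8,32,4],8]
    - [[0,0,0.22],[-15,58,4],8]
    - [[0,0,0.32],[-21,85,4],8]
    - [[0,0,0.42],[-28,112,4],8]
    - [[0,0,0.52],[-34,139,4],8]
    - [[0,0,0.62],[-41,166,4],8]
    - [[0,0,0.72],[-47,190,4],8]

```text
time: 12.2
ee_pos: [0.4977, 0.1405, 0.3002]
eef_rot: [-3.134, 0.001, 0.03]
ft_force: [0.7, 0.6, -2.9]
finger_gap: 0.0136
finger_force: 45.0
```

Request:
move_arm:
  motion:
    - [[0,0,0.1],[-6,26,-10],8]
    - [[0,0,0.2],[-12,52,-25],8]
    - [[0,0,0.3],[-18,78,-45],8]
    - [[0,0,0.4],[-24,104,-65],8]
    - [[0,0,0.5],[-30,130,-85],8]
    - [[0,0,0.58],[-36,152,-105],8]
    - [[0,0,0.61],[-39,166,-125],8]
    - [[0,0,0.61],[-39,166,-130],8]

```text
time: 12.87
ee_pos: [0.4565, 0.3063, 0.1657]
eef_rot: [-3.132, 0.007, 0.638]
ft_force: [-1.1, -0.3, -4.6]
finger_gap: 0.0137
finger_force: 45.0
```

Run:
```python
from h import *
rec(); st=get_state(); print(R.from_euler('xyz',st["eef_rot"]).as_matrix()[:,2],st["ee_pos"])
```

```text
12.87 [ 0.482  0.103  1.432  0.009  1.615  1.415  0.456  0.306  0.166 -3.132
  0.007  0.638] [-1.1 -0.3 -4.6] 0.01366267094851754
[-0.01148703  0.00375265 -0.99992698] [0.45646872 0.30630567 0.16572815]
```

Request:
move_arm:
  motion:
    - [[-0.004,-0.011,0],[2,1,-12],8]
    - [[-0.004,-0.011,0],[4,2,-24],8]
    - [[-0.004,-0.011,0],[4,3,-32],8]
    - [[-0.004,-0.011,0],[4,3,-36],8]
    - [[-0.004,-0.011,0],[4,3,-39],8]
    - [[-0.004,-0.011,0],[4,3,-41],8]
    - [[-0.004,-0.011,0],[4,3,-41],8]
    - [[-0.004,-0.011,0],[4,3,-41],8]

```text
time: 13.53
ee_pos: [0.4648, 0.3084, 0.1301]
eef_rot: [3.135, -0.008, 0.634]
ft_force: [-0.4, -0.3, -3.1]
finger_gap: 0.0135
finger_force: 45.0
```

Request:
move_arm:
  motion:
    - [[0,0,0],[-2,0,-2],8]
    - [[0,0,0],[-2,0,-4],8]
    - [[0,0,0],[-2,0,-5],8]
    - [[0,0,0],[-2,0,-5],8]
    - [[0,0,0],[-2,0,-5],8]

```text
time: 13.95
ee_pos: [0.4624, 0.3083, 0.1244]
eef_rot: [3.135, -0.006, 0.635]
ft_force: [0.5, 0.1, -3.9]
finger_gap: 0.0132
finger_force: 45.0
```

Run:
```python
from h import *
for i in range(3):
  rec(); c=cam("side")
st=get_state(); print(R.from_euler('xyz',st["eef_rot"]).as_matrix()[:,2])
```

```text
13.95 [ 0.489  0.125  1.491 -0.005  1.518  1.426  0.462  0.308  0.124  3.135
 -0.006  0.635] [ 0.5  0.1 -3.9] 0.01323096402010474
14.0 [ 0.489  0.125  1.491 -0.005  1.518  1.426  0.463  0.308  0.124  3.135
 -0.007  0.635] [ 0.5  0.6 -3.8] 0.013700673652936583
14.05 [ 0.489  0.124  1.491 -0.005  1.518  1.426  0.463  0.308  0.125  3.135
 -0.007  0.635] [-0.   0.1 -3.2] 0.013524512106236161
[ 0.00919844 -0.00114839 -0.99995703]
```

Request:
move_arm:
  motion:
    - [[0.002,0.009,0],[0,0,-1],8]
    - [[0.002,0.009,0],[0,0,-2],8]
    - [[0.002,0.009,0],[0,0,-3],8]
    - [[0.002,0.009,0],[0,0,-3],8]
    - [[0.002,0.009,0],[0,0,-3],8]

```text
time: 14.52
ee_pos: [0.463, 0.3083, 0.1223]
eef_rot: [-3.142, -0.002, 0.634]
ft_force: [-0.6, -0.7, 0.7]
finger_gap: 0.0132
finger_force: 45.0
```

Contact: the pail's weight is off the wrist. Releasing.

Request:
move_arm:
  motion:
    - [[0,0,0],[0,0,0],20]
    - [[0,0,0],[0,0,0],30]
    - [[0,0,0],[0,0,0],45]
    - [[0,0,0],[0,0,0],60]
    - [[0,0,0],[0,0,0],60]
    - [[0,0,0],[0,0,0],60]
    - [[0,0,0],[0,0,0],60]
    - [[0,0,0],[0,0,0],60]

```text
time: 15.18
ee_pos: [0.4625, 0.3083, 0.1215]
eef_rot: [-3.141, -0.001, 0.635]
ft_force: [-1.0, -0.3, -1.2]
finger_gap: 0.0593
finger_force: 0.0
```

Request:
move_arm:
  motion:
    - [[0,0,0],[0,0,12],60]
    - [[0,0,0],[0,0,35],60]
    - [[0,0,0],[0,0,65],60]
    - [[0,0,0],[0,0,95],60]
    - [[0,0,0],[0,0,120],60]
    - [[0,0,0],[-10,-30,130],60]
    - [[0,0,0],[-20,-65,130],30]
    - [[0,0,0],[-30,-100,130],0]

```text
time: 15.85
ee_pos: [0.4327, 0.2079, 0.2538]
eef_rot: [3.141, -0.004, 0.636]
ft_force: [0.1, -0.1, -0.6]
finger_gap: 0.0499
finger_force: 0.0
```

Run:
```python
from h import *
rec(); c=cam("top"); P=cloud(c); im=c["img"]
save("t4",np.hstack([cv2.resize(im[140:390,90:240],(360,600)),cv2.resize(im[140:265,260:380],(430,600)[:1]+(448,)) if 0 else cv2.resize(im[105:265,262:380],(430,600))]))
Q=P[205:292,140:226].reshape(-1,3)
w=Q[(Q[:,2]>.066)&(Q[:,2]<.08)&(np.hypot(Q[:,0]-.463,Q[:,1]-.308)<.08)]; print("rim",cv2.minEnclosingCircle((w[:,:2]*1000).astype(np.float32)),np.linalg.lstsq(np.c_[w[:,:2]-.4,np.ones(len(w))],w[:,2],rcond=None)[0])
b=[x for x in optics.boxes_of("top","lump1")];print([(np.round(x["bbox"]).tolist(),round(x["score"],2)) for x in b])
```

```text
15.85 [ 0.329 -0.077  1.441  0.     1.774  1.264  0.433  0.208  0.254  3.141
 -0.004  0.636] [ 0.1 -0.1 -0.6] 0.04987395648043818
rim ((523.5222778320312, 347.6630554199219), 9.999999747378752e-05) [ 0.00896698 -0.00379935  0.07259399]
[([339.0, 196.0, 349.0, 211.0], 0.65), ([327.0, 191.0, 339.0, 207.0], 0.63), ([347.0, 191.0, 357.0, 205.0], 0.57), ([309.0, 200.0, 318.0, 204.0], 0.41)]
```

View pics/t4.png

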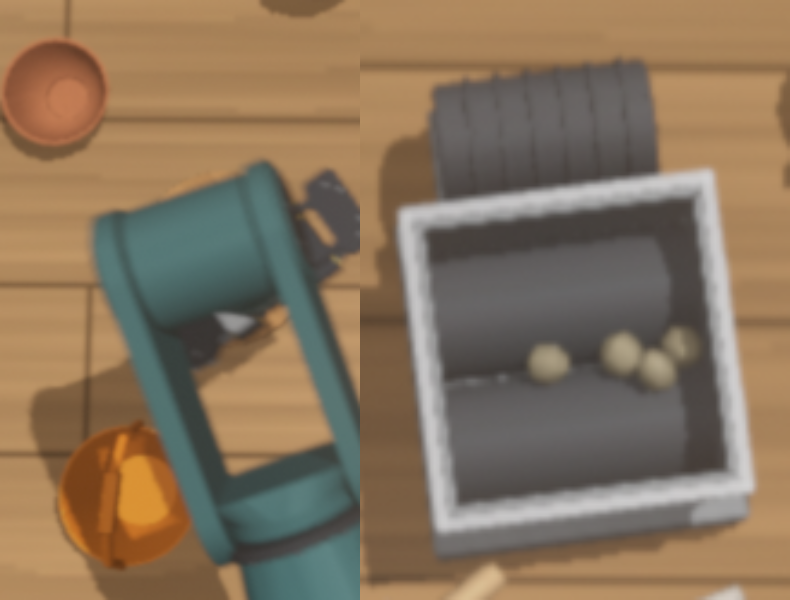

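All four lumps lie in the hopper, at crop positions (548,362), (622,353), (657,369) and (682,345). Next, the lever with the fingers closed.

Request:
move_arm:
  grip_force: 20
  motion:
    - [[0,0,0],[4,-25,0],0]
    - [[0,0,0],[10,-63,0],0]
    - [[0,0,0],[16,-102,0],0]
    - [[0,0,0],[22,-142,0],0]
    - [[0,0,0],[28,-182,0],0]
    - [[0,0,0],[34,-222,0],0]
    - [[0,0,0],[40,-262,0],0]
    - [[0,0,0],[46,-302,0],0]

```text
time: 16.62
ee_pos: [0.479, -0.0952, 0.2525]
eef_rot: [3.141, -0.002, 0.635]
ft_force: [0.1, 0.0, 0.5]
finger_gap: 0.0005
finger_force: 0.0
```

Request:
move_arm:
  motion:
    - [[0,0,0],[6,-40,-5],0]
    - [[0,0,0],[12,-78,-15],0]
    - [[0,0,0],[18,-115,-28],0]
    - [[0,0,0],[23,-150,-40],0]
    - [[0,0,0],[27,-178,-55],0]
    - [[0,0,0],[28,-187,-65],0]
    - [[0,0,0],[28,-187,-75],0]
    - [[0,0,0],[28,-187,-75],0]

```text
time: 17.28
ee_pos: [0.5058, -0.2792, 0.1739]
eef_rot: [-3.136, 0.0, 0.635]
ft_force: [-0.0, 0.3, -0.9]
finger_gap: 0.0007
finger_force: 0.0
```

Run:
```python
from h import *
rec(); c=cam("top"); P=cloud(c)
Q=P[205:292,140:226].reshape(-1,3)
w=Q[(Q[:,2]>.066)&(Q[:,2]<.082)&(np.hypot(Q[:,0]-.463,Q[:,1]-.308)<.09)]; print("rim",cv2.minEnclosingCircle((w[:,:2]*1000).astype(np.float32)),np.linalg.lstsq(np.c_[w[:,:2]-.4,np.ones(len(w))],w[:,2],rcond=None)[0])
c=cam("wrist"); P=cloud(c).reshape(-1,3)
a=P[(P[:,2]>.12)&(P[:,2]<.142)&(np.hypot(P[:,0]-.509,P[:,1]+.281)<.045)]; print(len(a),cv2.minEnclosingCircle((a[:,:2]*1000).astype(np.float32)),a.mean(0))
save("w3",c["img"])
```

```text
17.28 [-6.040e-01  1.610e-01  1.351e+00  2.000e-03  1.635e+00  3.330e-01
  5.060e-01 -2.790e-01  1.740e-01 -3.136e+00  0.000e+00  6.350e-01] [-0.   0.3 -0.9] 0.0006695213102068547
rim ((465.00787353515625, 305.7205810546875), 71.81669616699219) [-0.00452578 -0.00625627  0.07248399]
4317 ((519.6610107421875, -281.19378662109375), 34.62199401855469) [ 0.52054469 -0.27930108  0.13131759]
```

View pics/w3.png

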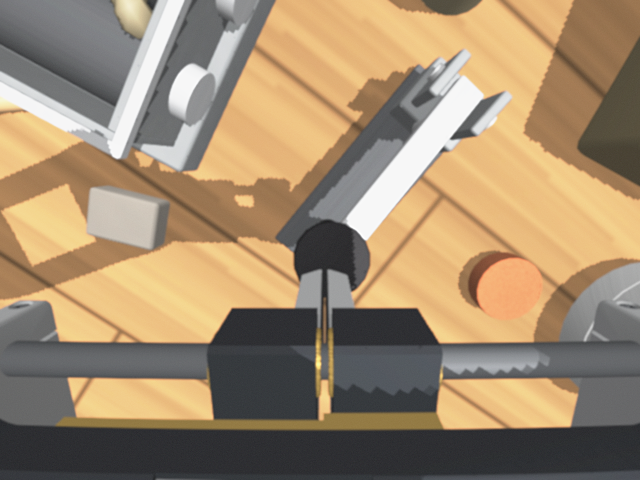

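The rim fit puts the pail upright at (0.465, 0.306). The wrist view shows the closed fingers over the black pad (333,255). Pressing slowly.

Request:
move_arm:
  motion:
    - [[0,0,0],[0,-1,-15],0]
    - [[0,0,0],[0,-2,-28],0]
    - [[0,0,0],[0,-2,-36],0]
    - [[0,0,0],[0,-2,-42],0]
    - [[0,0,0],[0,-2,-48],0]
    - [[0,0,0],[0,-2,-53],0]
    - [[0,0,0],[0,-2,-58],0]
    - [[0,0,0],[0,-2,-58],0]

```text
time: 18.05
ee_pos: [0.5061, -0.2824, 0.1188]
eef_rot: [-3.141, 0.0, 0.635]
ft_force: [-3.1, 1.4, 5.7]
finger_gap: 0.0006
finger_force: 2.9
```

Request:
move_arm:
  motion:
    - [[0,0,0],[0,0,0],0]
    - [[0,0,0],[0,0,0],0]
    - [[0,0,0],[0,0,0],0]

```text
time: 18.3
ee_pos: [0.5063, -0.2825, 0.12]
eef_rot: [-3.141, -0.0, 0.635]
ft_force: [-3.0, 2.1, 6.7]
finger_gap: 0.0008
finger_force: 2.9
```

```bash
cat > lv.py <<'E'
from h import *
rec(); zs=[]
for n in ("top","side","top"):
    c=cam(n); s=get_state(); zs.append((round(s["ee_pos"][2],4),np.round(s["ft_force"],1).tolist()))
    P=cloud(c).reshape(-1,3); o=np.array([.505,-.281]); d=P[:,:2]-o; u=np.array([.9985,-.054]); a=d@u; b=d@np.array([.054,.9985])
    m=(a>.05)&(a<.125)&(abs(b)<.012)&(P[:,2]>.08)&(P[:,2]<.15)
    if m.sum()>10: k=np.polyfit(a[m],P[m,2],1); print(n,m.sum(),"slope",k.round(4),"z at pivot",np.polyval(k,.15).round(4))
print(zs)
E
python3 lv.py; python3 -c "
from h import *
P=np.load('topP.npy').reshape(-1,3);d=P[:,:2]-[.505,-.281];a=d@[.9985,-.054];b=d@[.054,.9985]
m=(a>.05)&(a<.125)&(abs(b)<.012)&(P[:,2]>.08)&(P[:,2]<.15);print('rest',m.sum(),np.polyfit(a[m],P[m,2],1))"
```

```text
18.3 [-6.070e-01  1.840e-01  1.432e+00  1.000e-03  1.525e+00  3.290e-01
  5.060e-01 -2.820e-01  1.200e-01 -3.141e+00 -0.000e+00  6.350e-01] [-3.   2.1  6.7] 0.0008406874765520607
top 313 slope [-0.0793  0.1124] z at pivot 0.1005
side 127 slope [-0.1153  0.1147] z at pivot 0.0974
top 311 slope [-0.0838  0.1131] z at pivot 0.1005
[(np.float64(0.12), [-2.4, 1.7, 5.7]), (np.float64(0.12), [-3.9, 1.8, 6.2]), (np.float64(0.1201), [-3.1, 2.2, 5.5])]
rest 311 [-0.18992387  0.12946007]
```

Request:
move_arm:
  motion:
    - [[0,0,0],[0,0,-3],0]
    - [[0,0,0],[0,0,-6],0]
    - [[0,0,0],[0,0,-9],0]
    - [[0,0,0],[0,0,-12],0]
    - [[0,0,0],[0,0,-13],0]
    - [[0,0,0],[0,0,-13],0]
    - [[0,0,0],[0,0,-13],0]
    - [[0,0,0],[0,0,-13],0]

```text
time: 19.12
ee_pos: [0.5056, -0.2827, 0.1074]
eef_rot: [-3.141, 0.001, 0.634]
ft_force: [-5.6, 1.3, 8.8]
finger_gap: 0.0004
finger_force: 4.2
```

```bash
python3 lv.py
```

```text
19.12 [-6.070e-01  1.910e-01  1.449e+00 -1.000e-03  1.502e+00  3.290e-01
  5.060e-01 -2.830e-01  1.070e-01 -3.141e+00  1.000e-03  6.340e-01] [-5.6  1.3  8.8] 0.00044688373448722367
top 302 slope [0.0069 0.0994] z at pivot 0.1004
side 104 slope [-0.0522  0.1036] z at pivot 0.0958
top 308 slope [0.0201 0.0982] z at pivot 0.1012
[(np.float64(0.1075), [-6.5, 2.8, 8.2]), (np.float64(0.1075), [-5.6, 2.2, 7.9]), (np.float64(0.1075), [-6.4, 2.1, 8.3])]
```

```bash
python3 -c "
from h import *
print(hand_in())"
```

```text
the job is handed in; nothing more can be done
None
```

The job is handed in: all four lumps are in the hopper, the empty pail stands upright and released on the board, and the arm is still holding the lever level (TCP 107.5 mm high, about 8.5 N); while tipping, the gripper briefly touched something, probably the hopper corner, at about 12.5 N.

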